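# Put the washed sample cups away under the lamp riser and book them in

### The arm

A 6-joint arm with a two-finger parallel gripper is mounted at the origin on the work surface. World frame = base frame: x ahead of the robot, y to its left, z up, the work surface at z = 0. Lengths are in m, angles in rad, forces in N, time in s.
With the tool pointing down it reaches from about 0.275 to 0.85 m from the base axis. Payload 5.2 kg.
Tool frame: the origin (TCP) lies at the very end of the fingers, on their centre line; the grasp point (between the pads) lies 19 mm behind it; z points along the fingers, y is the line along which they close (so a half turn about z gives the same grasp; the last joint's range is limited). The gripper opens to 85 mm and grips with 20 to 120 N. Pads are 22 mm wide; open, the fingers measure 114 mm over their backs; the gripper's body (76 mm by 85 mm) begins 54 mm behind the grasp point. The pads swing forward as they close: fully open they stand 13 mm farther back than shut.
Start: joints at [-1.416, 0.259, 1.535, -0, 1.348, -0.203], TCP at [0.193, -0.515, 0.231] pointing down, gripper open.
Joint ranges: [-3.14, 3.14], [-0.91, 2.08], [0.19, 2.58], [-1.22, 4.36], [0.22, 2.71], [-3.12, 3.12]. Speed limits (rad/s): [2.57, 2.57, 3.14, 3.14, 3.14, 3.14].

### API

Orientations are given as a unit quaternion [w, x, y, z].
In Python, from rig import r gives the robot as it stands. Calls block until the motion is done:
- r.movep(position, orientation): joint-space move of the TCP to a pose.
- r.move_linear(position, orientation=None, rate=0.15, f_stop=None): straight line of the TCP; orientation=None keeps the orientation; rate is the mean speed in m/s. With f_stop (N) it stops when the force on the tool has changed by that much, and returns True; else False.
- r.move_j(angles): joint-space move.
- r.move_gripper(opening, f_grip=None): finger opening in m; f_grip is the grip in N (None keeps the last); returns when the fingers have stopped.
- r.hold(seconds).
- r.inverse_kinematics(position, orientation): joint angles nearest the present ones, or None.
- r.capture(name): name is "scene" or "top" or "wrist"; returns a dict with "img" (400x640x3 uint8, red, green, blue), "range_z" (400x640 float32, m along the optical axis (not along the pixel's ray), 0 where there is no reading), "fx", "fy", "cx", "cy" (pixels), "k1" (the pictures are not rectified: a ray, as slopes to the right and down, at radius r is drawn at 1 + k1 r^2 times it, then the intrinsics apply), "rvec" (rotation vector, rad) and "tvec" (3), from world to camera coordinates, as OpenCV has them. Camera axes: x right, y down, z forward; pixel columns grow to the right and rows downward; lengths in m; the calibration is good to about 2 mm. A picture is of the moment at which its call begins.
A pose or a line that the arm cannot do raises r.MotionError and nothing moves.
- r.hand_in(): hands the job in; it is judged then, once.
Readings, each from a call of its own:
- r.current_time(): time.
- r.current_joint_positions(): joint angles.
- r.current_dq(): joint speeds.
- r.current_joint_torque(): joint torques, N m.
- r.current_ee_pos(): TCP position.
- r.current_tool_rot(): TCP orientation.
- r.current_ft_force(): force on the tool from outside, world axes, zero at the start.
- r.current_torque(): the same for the moment, N m.
- r.current_grip_width(): finger opening in m.
- r.current_grip_force(): force on a finger pad.
Only numpy, scipy, OpenCV 4.12 (cv2) and the standard library are available. Lean on these libraries where they do the work, as an engineer would, in place of code of your own. Each camera call takes 0.05 s, during which the arm holds its last target. There are 200 camera calls.

### The job

Put the washed sample cups away dust-free: draw the tray out until its deck is clear of the riser, nest all the cups together mouth down on the deck, each larger cup over the next smaller one, and then slide the tray fully home under the riser. Next take the scanner out of its holder, hold it still for about a second facing the middle of the tray's label squarely from roughly 10 cm away, and stand it back in its holder. Leave the two vials and the card box where they are.

Things in the scene. Friction and masses are not known exactly. Their poses are not given: they have to be found in the camera images.
- riser: Grey sheet-metal riser fixed to the bench, a black lamp box on top (173 mm tall in all; thin gooseneck at its rear to 310 mm). Roof 175 mm long, 206 mm wide, 8 mm thick, underside 68 mm above the bench, on four corner legs, covers the tray bay. Origin: on the bench under the middle of the roof's front edge (the bay's mouth). +x points level into the bay, z up.
- bay_stop (a point): Middle, at bench height, of the face of the bay's back stop, 155 mm inside the mouth, 14 mm tall. Two guide rails 14 mm high, 8 mm thick, 163 mm apart between inner faces, run on the bench from the stop out to 150 mm in front of the mouth, then flare outwards for 30 mm.
- tray: Loose aluminium tray 297 by 156 mm, 0.5 kg, sliding on the bench between the rails (3.5 mm play a side). Origin: its underside below the middle of the deck; +x to its tail (into the bay), z up. Plate 4 mm thick, x -222 to +75 mm. Home (tail on the stop) its origin is at riser x = +80 mm; it starts up to 35 mm short of that. At riser x = -105 mm the rails still hold it well.
- deck (a point): Middle of the deck's upper surface, 4 mm above the bench, above the tray's origin. The deck, where the cups go, is 150 mm long (tray x -75 to +75) and 150 mm wide, with lips round it 8 mm above its surface. It is clear of the roof when the tray's origin is at riser x = -75 mm or further out.
- knob_top (a point): Middle of the top of the tray's upright black pull knob, a cylinder 19 mm across and 32 mm tall standing on the tray plate at tray x = -145 mm, y = 0; its top is 36 mm above the bench. At home it stands 65 mm outside the bay's mouth.
- label (a point): Middle of the bar-code label on the tray's front ledge: white, 60 by 34 mm, on a grey holder 70 by 44 mm tipped 40 degrees from level, so that it faces up and away from the bay. z is the label's outward normal, y runs along its long side. It lies at tray x = -200 mm, y = 0, 20 mm above the bench.
- holder: Grey open-topped scanner holder, fixed to the bench, outside 62 (x) by 78 (y) mm, 40 mm tall, walls and floor 5 mm. Origin: centre of its underside; z up.
- scanner: White straight hand scanner, 160 g, standing nose down in the holder, 6 mm play a side. Nose block 40 (x) by 56 (y), 38 mm tall; above it a grip 26 (x) by 34 (y) mm up to 158 mm. Origin: centre of the window in the nose's end face; z runs from there up the grip, so it reads along -z: the middle of a label 35 to 160 mm off, held still and square on.
- cup66: Stainless steel sample cup, straight-walled, 66 mm outside diameter, 50 mm tall, wall 2.5 mm, end 3 mm, loose, standing mouth down (closed flat end up). Origin: centre of its mouth, at its foot as it stands; z up. May be absent.
- cup54: Stainless steel sample cup, straight-walled, 54 mm outside diameter, 42 mm tall, wall 2.5 mm, end 3 mm, loose, standing mouth down (closed flat end up). Origin: centre of its mouth, at its foot as it stands; z up. May be absent.
- cup42: Stainless steel sample cup, straight-walled, 42 mm outside diameter, 34 mm tall, wall 2.5 mm, end 3 mm, loose, standing mouth down (closed flat end up). Origin: centre of its mouth, at its foot as it stands; z up. May be absent.
- cup30: Stainless steel sample cup, straight-walled, 30 mm outside diameter, 26 mm tall, wall 2.5 mm, end 3 mm, loose, standing mouth down (closed flat end up). Origin: centre of its mouth, at its foot as it stands; z up. May be absent.
- vial1: Small amber glass vial with white cap, 24 mm across, 57 mm tall; bystander. Origin: centre of its underside.
- vial2: A second vial like vial1; bystander.
- specimen_box: Closed card box 94 by 74 by 32 mm; bystander. Origin: centre of its underside.
There are look-alikes about, which are no part of the job. Of the things shaped like the scanner, the white one is meant.

How it is judged:
On the way, in this order (a step that is already met when the one before it is completed fails the run):
1. the tray is drawn out until its deck is clear of the roof (x of tray in the frame of riser below -0.07 m), for 0.2 s.
2. with the tray out, all cups stand nested mouth down on the deck, let go (distance between cup66 and cup54 below 0.0055 m and distance between cup66 and cup42 below 0.0115 m and distance between cup66 and cup30 below 0.0175 m and distance between cup54 and cup42 below 0.0055 m and distance between cup54 and cup30 below 0.0115 m and distance between cup42 and cup30 below 0.0055 m and x of cup66 in the frame of tray between -0.06 and 0.06 m and y of cup66 in the frame of tray between -0.06 and 0.06 m and z of cup66 in the frame of tray between 0 and 0.009 m and angle between each of cup66, cup54, cup42, cup30's own z axis and vertical below 0.1 rad and contact force between the fingers and cup66 below 0.3 N and x of cup54 in the frame of tray between -0.06 and 0.06 m and y of cup54 in the frame of tray between -0.06 and 0.06 m and z of cup54 in the frame of tray between 0 and 0.009 m and contact force between the fingers and cup54 below 0.3 N and x of cup42 in the frame of tray between -0.06 and 0.06 m and y of cup42 in the frame of tray between -0.06 and 0.06 m and z of cup42 in the frame of tray between 0 and 0.009 m and contact force between the fingers and cup42 below 0.3 N and x of cup30 in the frame of tray between -0.06 and 0.06 m and y of cup30 in the frame of tray between -0.06 and 0.06 m and z of cup30 in the frame of tray between 0 and 0.009 m and contact force between the fingers and cup30 below 0.3 N and x of tray in the frame of riser below -0.07 m), for 0.3 s.
3. the tray is fully home with the nested cups on it (distance between cup66 and cup54 below 0.0055 m and distance between cup66 and cup42 below 0.0115 m and distance between cup66 and cup30 below 0.0175 m and distance between cup54 and cup42 below 0.0055 m and distance between cup54 and cup30 below 0.0115 m and distance between cup42 and cup30 below 0.0055 m and x of cup66 in the frame of tray between -0.06 and 0.06 m and y of cup66 in the frame of tray between -0.06 and 0.06 m and z of cup66 in the frame of tray between 0 and 0.009 m and angle between each of cup66, cup54, cup42, cup30's own z axis and vertical below 0.1 rad and contact force between the fingers and cup66 below 0.3 N and x of cup54 in the frame of tray between -0.06 and 0.06 m and y of cup54 in the frame of tray between -0.06 and 0.06 m and z of cup54 in the frame of tray between 0 and 0.009 m and contact force between the fingers and cup54 below 0.3 N and x of cup42 in the frame of tray between -0.06 and 0.06 m and y of cup42 in the frame of tray between -0.06 and 0.06 m and z of cup42 in the frame of tray between 0 and 0.009 m and contact force between the fingers and cup42 below 0.3 N and x of cup30 in the frame of tray between -0.06 and 0.06 m and y of cup30 in the frame of tray between -0.06 and 0.06 m and z of cup30 in the frame of tray between 0 and 0.009 m and contact force between the fingers and cup30 below 0.3 N and x of tray in the frame of riser above 0.072 m and y of tray in the frame of riser between -0.01 and 0.01 m and height (world z) of tray below 0.006 m), for 0.3 s.
4. the scanner, held in the fingers, faces the label squarely and still (x of label in the frame of scanner between -0.02 and 0.02 m and y of label in the frame of scanner between -0.02 and 0.02 m and z of label in the frame of scanner between -0.16 and -0.035 m and angle between the z axis of label and the z axis of scanner, either way round below 0.42 rad and linear speed of scanner below 0.025 m/s and angular speed of scanner below 0.25 rad/s and contact force between the fingers and scanner above 0.5 N and x of tray in the frame of riser above 0.072 m and y of tray in the frame of riser between -0.01 and 0.01 m and height (world z) of tray below 0.006 m), for 0.7 s.
At the end, for the whole second after the job is handed in: All cups one inside another (within play plus 2 mm), upright, mouth down on the deck (within 60 mm of its middle either way); tray flat and within 8 mm of home; scanner upright on its holder's floor, within 12 mm of its middle; all at rest, vials and card box in place (all of step 3 and x of scanner in the frame of holder between -0.012 and 0.012 m and y of scanner in the frame of holder between -0.012 and 0.012 m and z of scanner in the frame of holder below 0.012 m and angle between scanner's own z axis and vertical below 0.12 rad and linear speed of each of cup66, cup54, cup42, cup30, tray, scanner below 0.02 m/s); the robot touches nothing.
It fails at once if the first vial is pushed more than 25 mm away or knocked over (distance of vial1 from where it was at the start of the episode above 0.025 m or angle between vial1's own z axis and vertical above 0.5 rad).
It fails at once if the second vial is pushed more than 25 mm away or knocked over (distance of vial2 from where it was at the start of the episode above 0.025 m or angle between vial2's own z axis and vertical above 0.5 rad).
It fails at once if the card box is pushed more than 25 mm away or knocked over (distance of specimen_box from where it was at the start of the episode above 0.025 m or angle between specimen_box's own z axis and vertical above 0.5 rad).
Of cup66, cup54, cup42, cup30 only 3 to 4 are there at a start; the rules pass over those that are not, and their reading is None.
At some moment in a run one of cup66, cup54, cup42, cup30 may be knocked a few centimetres aside while the robot is not near it.
It also fails if it takes over 210 s, if anything falls off the work surface, if the arm or the gripper's body presses on something with over 40 N, if the wrist force passes 120 N, or if a joint passes its speed limit or range.

## Working session

There is one attempt and no reset: what is moved stays moved. The work goes in short steps, each a Python script; the robot and the scene stay as the last script left them, time stands still between calls to the robot, and variables do not carry over. Pictures are saved under pics/ and viewed, at most 14 in all, crops included, and the job is handed in when it is done.

```bash
ls; mkdir -p pics; cat > h.py <<'E'
import numpy as np, cv2
from rig import r
def cap(n):
    c=r.capture(n); R=cv2.Rodrigues(np.array(c["rvec"],float))[0]; c["R"]=R; c["t"]=np.array(c["tvec"],float).reshape(3); return c
def ray(c,u,v):
    K=np.array([[c["fx"],0,c["cx"]],[0,c["fy"],c["cy"]],[0,0,1]])
    d=np.array([(u-c["cx"])/c["fx"],(v-c["cy"])/c["fy"]]); s=d.copy()
    for _ in range(20): s=d/(1+c["k1"]*(s@s))
    return np.array([s[0],s[1],1.])
def atz(c,u,v,z):
    o=-c["R"].T@c["t"]; d=c["R"].T@ray(c,u,v); return o+d*(z-o[2])/d[2]
def pt(c,u,v):
    z=c["range_z"][int(round(v)),int(round(u))]; return c["R"].T@(ray(c,u,v)*z-c["t"])
def cloud(c):
    v,u=np.mgrid[0:400,0:640]; d=np.stack([(u-c["cx"])/c["fx"],(v-c["cy"])/c["fy"]],-1); s=d.copy()
    for _ in range(20): s=d/(1+c["k1"]*(s**2).sum(-1,keepdims=True))
    P=np.concatenate([s,np.ones((400,640,1))],-1)*c["range_z"][...,None]
    P=(P-c["t"])@c["R"]; P[c["range_z"]==0]=np.nan; return P
def save(n,img): cv2.imwrite(n,np.ascontiguousarray(img[...,::-1]))
def quat(yaw):  # tool down, tool y axis (closing) along (cos yaw, sin yaw)
    from scipy.spatial.transform import Rotation as Ro
    y=np.array([np.cos(yaw),np.sin(yaw),0]); z=np.array([0,0,-1.]); x=np.cross(y,z)
    q=Ro.from_matrix(np.stack([x,y,z],1)).as_quat(); return [q[3],q[0],q[1],q[2]]
E
python3 - <<'E'
from h import *
for n in("scene","top"):
    c=cap(n); save(f"pics/{n}0.png",c["img"]); np.savez(f"{n}0.npz",**c); print(n,c["fx"],c["k1"],-c["R"].T@c["t"],c["R"][2])
print(r.current_time(),r.current_tool_rot())
E
```

```text
pics
scene 403.12686462745194 0.007051767989341751 [ 1.35148145 -0.22273634  0.71150436] [-0.71933515  0.22107423 -0.65854622]
top 433.06231812016506 -0.021661638818732485 [0.49915027 0.02377403 1.10324657] [ 1.41888418e-01  6.80554973e-04 -9.89882424e-01]
0.1 [-8.11933081e-04  9.84037998e-01  1.77956620e-01  2.94661117e-05]
```

View pics/top0.png

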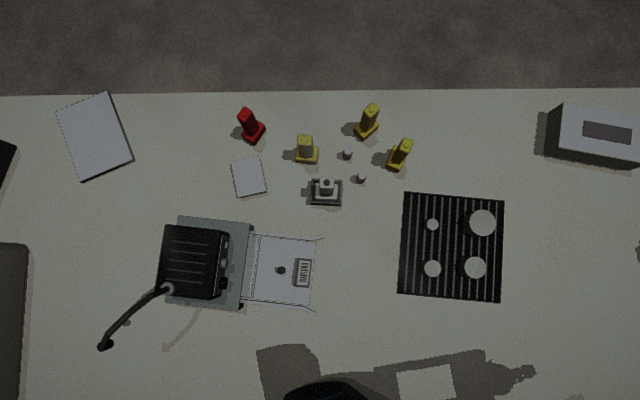

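View pics/scene0.png

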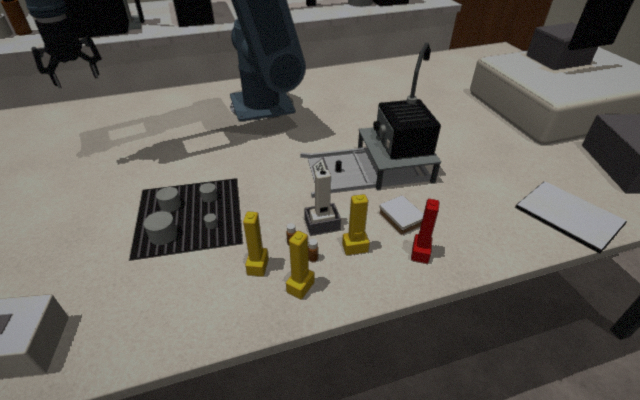

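The top view shows the riser with its mouth facing right, around (240,265). The knob is at (280,270), the label at (302,272), and the scanner in its holder at (326,190). The cups are at (483,223), (475,267), (432,268) and (432,225), and the vials at (347,154) and (361,177). Next I'll measure from the depth data.

```bash
python3 - <<'E'
from h import *
c=dict(np.load("top0.npz")); 
P=cloud(c)
for n,(u,v) in dict(c66=(483,223),c54=(475,267),c42=(432,268),c30=(432,225)).items():
    zt=np.nanmedian(P[v-3:v+4,u-3:u+4,2])
    m=np.zeros((400,640),bool); m[v-20:v+20,u-22:u+22]=True
    m&=abs(P[...,2]-zt)<.006
    k,l,s,ce=cv2.connectedComponentsWithStats(m.astype(np.uint8)); i=l[v,u]
    q=P[l==i]; (x,y),rad=cv2.minEnclosingCircle(q[:,:2].astype(np.float32))
    print(n,"zt",zt,"ctr",ce[i],atz(c,*ce[i],zt),"circ",x,y,rad,len(q))
# riser roof: z~0.076
m=(abs(P[...,2]-.076)<.008); m[:, :150]=0; m[:200]=0; m[:,260:]=0
k,l,s,ce=cv2.connectedComponentsWithStats(m.astype(np.uint8)); 
print("roof",cv2.minAreaRect(P[m][:,:2].astype(np.float32)),np.median(P[m][:,2]))
for n,(u,v),z in [("knob",(279,269.5),.036),("label",(302,272),.02),("vial1",(347,154),.057),("vial2",(361,176),.057),("scantop",(326,183),.158),("holder",(325,192),.04)]:
    print(n,atz(c,u,v,z),pt(c,u,v))
for n,sl in [("mid",np.s_[205:315,150:350]),("scan",np.s_[85:215,220:420])]:
    i=c["img"][sl]; save(f"pics/{n}.png",cv2.resize(i,None,fx=4,fy=4,interpolation=cv2.INTER_CUBIC))
E
```

```text
c66 zt 0.05017846669709768 ctr [481.66438356 222.33047945] [ 0.58654657 -0.36666223  0.05017847] circ 0.5864771604537964 -0.36777520179748535 0.033951930701732635 584
c54 zt 0.04233911585616324 ctr [474.31658291 267.28643216] [ 0.47819946 -0.3447156   0.04233912] circ 0.47785627841949463 -0.34515097737312317 0.02764817699790001 398
c42 zt 0.033290858843098015 ctr [431.87555556 268.06222222] [ 0.47767114 -0.2436815   0.03329086] circ 0.4768984615802765 -0.2445332556962967 0.020910728722810745 225
c30 zt 0.026421544511895323 ctr [432.46017699 223.69911504] [ 0.58676988 -0.25206871  0.02642154] circ 0.5872815847396851 -0.2524994909763336 0.015256546437740326 113
roof ((0.49889862537384033, 0.2950447201728821), (0.17699292302131653, 0.20671863853931427), 82.866455078125) 0.07542559377774438
knob [0.47914041 0.12946776 0.036     ] [0.47906995 0.12983991 0.03224222]
label [0.47205635 0.07423792 0.02      ] [0.47213171 0.07409757 0.02301282]
vial1 [ 0.75998793 -0.04081287  0.057     ] [ 0.76062652 -0.04097099  0.05443856]
vial2 [ 0.70406482 -0.07406038  0.057     ] [ 0.70380551 -0.07393657  0.05832401]
scantop [0.66949876 0.01336016 0.158     ] [0.66831455 0.01343255 0.16457105]
holder [0.66808063 0.01486747 0.04      ] [0.6587959  0.01535699 0.09843804]
```

View pics/mid.png

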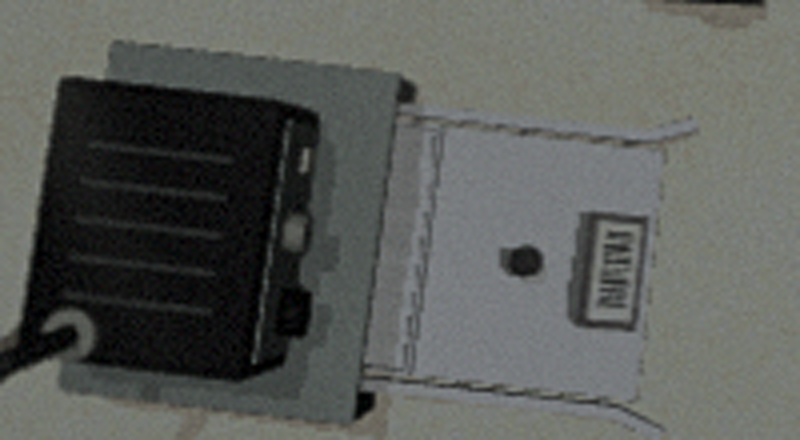

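View pics/scan.png

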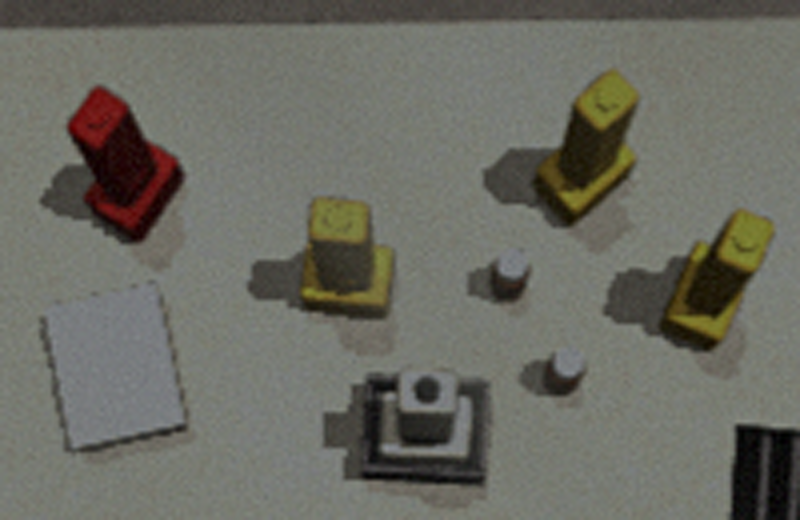

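```bash
cat >> h.py <<'E'
def bestyaw(p,yaw):
    b=None
    for y in (yaw,yaw+np.pi):
        j=r.inverse_kinematics(list(p),quat(y))
        if j is not None and (b is None or abs(j[5])<abs(b[1])): b=(y,j[5])
    return b
E
python3 - <<'E'
from h import *
c=dict(np.load("top0.npz"))
f=lambda a,b,z:atz(c,150+a/4,205+b/4,z)
for a,b in [((400,120),(640,142)),((368,377),(605,402))]:
    A,B=f(*a,.014),f(*b,.014); d=A-B; print(A,B,np.degrees(np.arctan2(d[1],d[0])))
A,B=f(407,75,.076),f(353,418,.076); d=A-B; print("front",A,B,(A+B)/2,np.degrees(np.arctan2(d[1],d[0])))
print("knob",f(522,259,.036),"label",f(613,271,.02))
print(bestyaw([.478,.128,.15],np.radians(-7)), bestyaw([.478,.128,.15],np.radians(83)))
# holder & scanner top
g=lambda a,b,z:atz(c,220+a/4,85+b/4,z)
print([g(*p,.04)[:2].round(4) for p in [(370,373),(492,378),(488,480),(365,478)]])
print([g(*p,.163)[:2].round(4) for p in [(400,370),(458,370),(457,405),(398,405)]])
print("yellow",g(340,218,.158),g(605,100,.158),g(748,240,.158))
E
```

```text
[0.56525362 0.2046543  0.014     ] [0.549618   0.05394957 0.014     ] 84.0767557438043
[0.40729934 0.22287959 0.014     ] [0.39060482 0.07690555 0.014     ] 83.47563870775387
front [0.58816818 0.19046326 0.076     ] [0.38933361 0.21998733 0.076     ] [0.4887509  0.20522529 0.076     ] -8.445889058793396
knob [0.47849549 0.1258132  0.036     ] label [0.4701906  0.07116429 0.02      ]
(np.float64(-0.12217304763960307), np.float64(0.1579922044808293)) (np.float64(1.4486232791552935), np.float64(-1.4128041223140673))
[array([0.7032, 0.0456]), array([ 0.6991, -0.0305]), array([ 0.635 , -0.0268]), array([0.6372, 0.0493])]
[array([0.6811, 0.0265]), array([ 0.6807, -0.0055]), array([ 0.6611, -0.0046]), array([0.6615, 0.0278])]
yellow [0.76951887 0.05919819 0.158     ] [ 0.83673597 -0.09191624  0.158     ] [ 0.75384393 -0.16982054  0.158     ]
```

```bash
cat >> h.py <<'E'
TH=np.radians(83.); D=np.array([np.cos(TH),np.sin(TH),0]); MOUTH=np.array([.4885,.207,0])
def knob(tx,z): p=MOUTH+D*(tx-.145); p[2]=z; return list(p)   # knob position for tray at riser x=tx
E
python3 - <<'E'
from h import *
k=np.array([.4787,.128,0]); q=quat(np.radians(-7))
r.movep(list(k+[0,0,.12]),q)
r.move_gripper(.05)
s=r.move_linear(list(k+[0,0,.012]),rate=.12,f_stop=15); print(s,r.current_ee_pos())
r.move_gripper(.0,30); print(r.current_grip_width(),r.current_ee_pos(),r.current_ft_force())
p=np.array(r.current_ee_pos())
s=r.move_linear(list(p-D*.166),rate=.1,f_stop=40); print(s,r.current_ee_pos(),r.current_ft_force(),r.current_grip_width())
r.hold(.3)
r.move_gripper(.05); p=np.array(r.current_ee_pos()); r.move_linear(list(p+[0,0,.1]),rate=.2)
r.movep([.3,-.3,.3],quat(np.radians(-69)))
c=cap("top"); save("pics/top1.png",c["img"]); np.savez("top1.npz",**c); print(r.current_time())
E
```

```text
False [0.47931212 0.12804707 0.0125381 ]
0.01769100698355367 [0.47805077 0.12811115 0.01265758] [-3.64732634 -0.23049565  6.30672529]
False [ 0.45783453 -0.03664121  0.01269409] [-0.14262146 -0.27538424 -1.59047297] 0.017722396239589464
9.0667
```

View pics/top1.png

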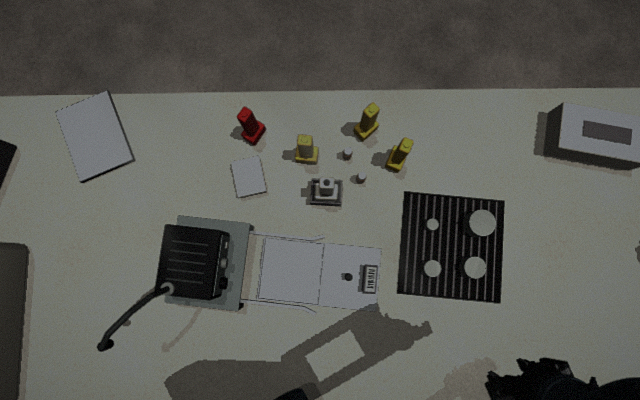

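The tray is out, with the knob at (346,277) and the deck centre near (290,270), clear of the roof. The cups haven't moved. I'll start nesting.

```bash
cat >> h.py <<'E'
H={66:.050,54:.042,42:.034,30:.026}
DECK=np.array([.4578,-.0366,0])+.145*D
def find(c,box=(.30,.70,-.60,-.10),z0=0.):
    P=cloud(c); X,Y,Z=P[...,0],P[...,1],P[...,2]
    m=(X>box[0])&(X<box[1])&(Y>box[2])&(Y<box[3])&(Z>z0+.018)&(Z<z0+.06)
    k,l,s,ce=cv2.connectedComponentsWithStats(m.astype(np.uint8)); out={}
    for i in range(1,k):
        if s[i,4]<40: continue
        zt=np.nanpercentile(Z[l==i],80)
        d=min(H,key=lambda d:abs(H[d]+z0-zt)); t=(l==i)&(abs(Z-zt)<.006)
        if abs(H[d]+z0-zt)>.004 or t.sum()<40: print("odd blob",ce[i],zt,s[i]); continue
        v,u=np.nonzero(t); (a,b),rad=cv2.minEnclosingCircle(P[t][:,:2].astype(np.float32))
        p=atz(c,u.mean(),v.mean(),H[d]+z0); out[d]=(p[0],p[1],rad)
    return out
def put(d,cups,lift=.17):
    x,y=cups[d][:2]; zg=.004 if d==30 else .007; op=min(.085,d/1000+.018); ya=np.radians(-7)
    r.movep([x,y,.13],quat(ya-np.pi/2)); r.move_gripper(op,20)
    if r.move_linear([x,y,zg],rate=.12,f_stop=12): print("HIT descending",r.current_ee_pos(),r.current_ft_force()); return False
    r.move_gripper(0,20); w1=r.current_grip_width(); r.move_gripper(op)
    r.move_linear([x,y,zg+.001],quat(ya),rate=.02) if False else r.movep([x,y,zg+.001],quat(ya))
    r.move_gripper(0,30); w=r.current_grip_width(); print(d,"widths",w1,w)
    if abs(w-d/1000)>.004: return False
    r.move_linear([x,y,lift],rate=.2)
    r.movep([DECK[0],DECK[1],lift],quat(ya))
    z=zg+.001+.004+.001
    r.move_linear([DECK[0],DECK[1],z+.045],rate=.2)
    s=r.move_linear([DECK[0],DECK[1],z],rate=.05,f_stop=6)
    print("lower stop",s,r.current_ee_pos(),r.current_ft_force(),r.current_grip_width())
    if s and r.current_ee_pos()[2]>z+.004: return False
    r.move_gripper(op); r.move_linear([DECK[0],DECK[1],lift],rate=.2); return True
E
python3 - <<'E'
from h import *
c=cap("top"); f=find(c); print(f); 
print(put(30,f))
c=cap("top"); print(find(c),find(c,(DECK[0]-.07,DECK[0]+.07,DECK[1]-.07,DECK[1]+.07),.004),DECK,r.current_time())
E
```

```text
{66: (np.float64(0.5866823138478006), np.float64(-0.3669766512439315), 0.03372376784682274), 30: (np.float64(0.5867569862148333), np.float64(-0.25239576334368613), 0.014884667471051216), 54: (np.float64(0.478216933606202), np.float64(-0.34526663641678296), 0.027182459831237793), 42: (np.float64(0.4776845795291225), np.float64(-0.24380885711885178), 0.02075011096894741)}
30 widths 0.029323914439411077 0.027772966022351266
lower stop False [0.47578948 0.10732193 0.01022339] [-0.32096458 -0.09661179 -0.65211119] 0.028562641189797976
True
{66: (np.float64(0.5866945740158614), np.float64(-0.3668249276977353), 0.03372136130928993), 54: (np.float64(0.4785620924125618), np.float64(-0.3450616826785415), 0.02803763933479786), 42: (np.float64(0.4774969904671799), np.float64(-0.2440571206147066), 0.020690537989139557)} {} [0.47547105 0.10731919 0.        ] 19.6083
```

```bash
python3 - <<'E'
s=open("h.py").read()
s=s.replace("""    r.movep([DECK[0],DECK[1],lift],quat(ya))
""","""    c=cap("top"); print("deck",find(c,(DECK[0]-.07,DECK[0]+.07,DECK[1]-.07,DECK[1]+.07),.004),"mat",find(c))
    r.movep([DECK[0],DECK[1],lift],quat(ya))
""")
open("h.py","w").write(s)
E
python3 - <<'E'
from h import *
print(put(42,find(cap("top"))),r.current_time())
c=cap("wrist"); save("pics/w1.png",c["img"])
E
```

```text
42 widths 0.0416170145906564 0.04089369803139125
deck {30: (np.float64(0.4780945968571338), np.float64(0.10615754437268798), 0.014540350995957851)} mat {66: (np.float64(0.5876424550192391), np.float64(-0.36623202115421), 0.034056175500154495)}
lower stop False [0.4757737  0.10732831 0.0131898 ] [-0.65198191 -0.64321235 -0.2455297 ] 0.04106832655459182
True 30.1083
```

View pics/w1.png

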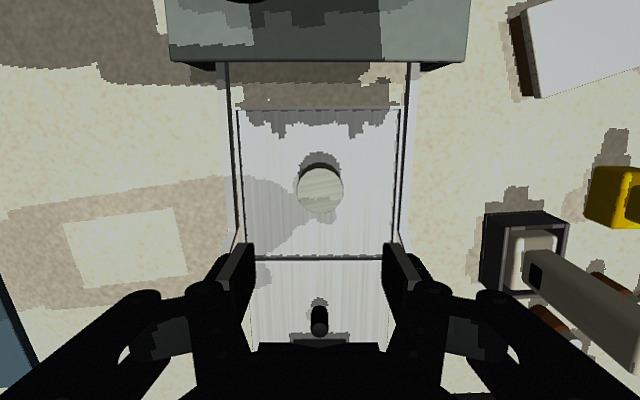

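The wrist view shows a single cup top at (320,187) on the deck, so cup42 is over cup30. Cup54 is next.

```bash
python3 - <<'E'
from h import *
f=find(cap("top")); print(f)
ok=put(54,f); print(ok,r.current_time())
if ok:
    f=find(cap("top")); print(f); print(put(66,f),r.current_time())
c=cap("wrist"); save("pics/w2.png",c["img"])
E
```

```text
{66: (np.float64(0.5869076458478749), np.float64(-0.36731449421099027), 0.0337289460003376), 54: (np.float64(0.47848826820934337), np.float64(-0.3449705149201), 0.027608171105384827)}
54 widths 0.05266648875114075 0.053801074966313846
deck {42: (np.float64(0.4779218269248565), np.float64(0.10624764767050682), 0.021024065092206)} mat {66: (np.float64(0.5865189335419283), np.float64(-0.3669413728284139), 0.03425108268857002)}
lower stop False [0.47580732 0.10733391 0.01317958] [ 0.57660218 -0.25556917 -0.8412985 ] 0.05384536245117733
True 41.325
{66: (np.float64(0.5867246282012949), np.float64(-0.36701374725868474), 0.034132085740566254)}
66 widths 0.06514629292901179 0.06624873681606465
deck {54: (np.float64(0.47922607887822466), np.float64(0.11549551191659266), 0.026694608852267265)} mat {}
lower stop True [0.4768687  0.10691584 0.05361349] [-1.11838046 -0.43105831  6.58125676] 0.06622792754650211
False 50.8167
```

View pics/w2.png

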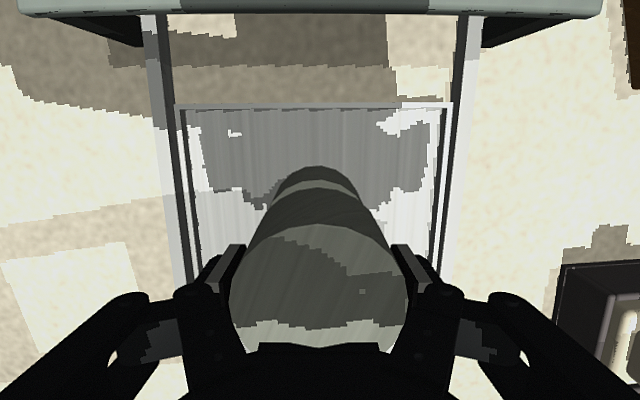

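Cup66 is resting on cup54: the stack is about 9 mm off, probably the knock. I'll lift and look again.

```bash
python3 - <<'E'
from h import *
p=r.current_ee_pos(); r.move_linear([p[0],p[1],.17],rate=.2); print(r.current_grip_width())
r.movep([DECK[0]-.02,DECK[1]-.22,.22],quat(np.radians(-7)))
c=cap("top"); P=cloud(c); np.savez("top2.npz",**c)
print(find(c,(DECK[0]-.08,DECK[0]+.08,DECK[1]-.08,DECK[1]+.08),.004))
save("pics/t2.png",cv2.resize(c["img"][225:325,220:360],None,fx=5,fy=5,interpolation=cv2.INTER_CUBIC))
E
```

```text
0.0663553953762126
{54: (np.float64(0.4792926504984235), np.float64(0.11541910432282257), 0.026896731927990913)}
```

View pics/t2.png

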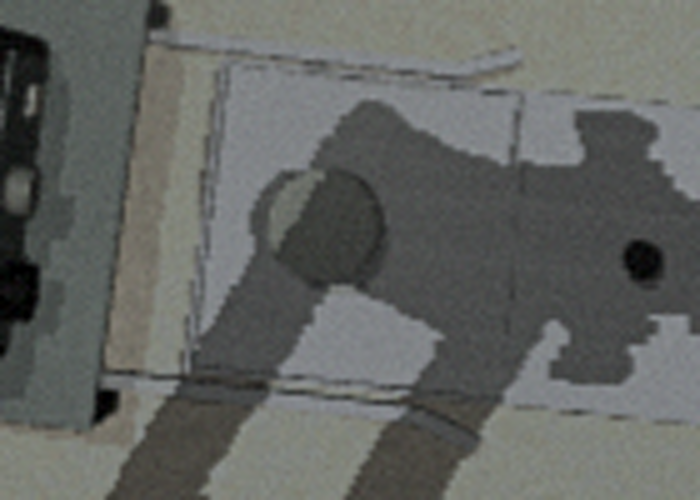

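The whole stack moved about 9 mm into the bay direction, still nested. I'll place cup66 at the corrected spot.

```bash
python3 - <<'E'
from h import *
x,y=.4770,.1166; q=quat(np.radians(-7))
c=dict(np.load("top2.npz")); P=cloud(c); m=(abs(P[...,0]-.479)<.015)&(abs(P[...,1]-.115)<.015); print("top z",np.nanpercentile(P[m][:,2],[10,50,90]))
r.movep([x,y,.17],q); r.move_linear([x,y,.065],rate=.2)
s=r.move_linear([x,y,.013],rate=.05,f_stop=6); e=r.current_ee_pos(); print(s,e,r.current_ft_force())
if e[2]<.018:
    r.move_gripper(.084); r.move_linear([x,y,.17],rate=.2); r.movep([DECK[0]-.02,DECK[1]-.25,.22],q)
    c=cap("top"); print(find(c,(DECK[0]-.08,DECK[0]+.08,DECK[1]-.08,DECK[1]+.08),.004),find(c),atz(c,348.6,277,.036))
    save("pics/t3.png",cv2.resize(c["img"][225:325,220:360],None,fx=5,fy=5,interpolation=cv2.INTER_CUBIC))
    s=cap("scene"); save("pics/s3.png",cv2.resize(s["img"][120:220,260:400],None,fx=5,fy=5,interpolation=cv2.INTER_CUBIC))
print(r.current_time())
E
```

```text
top z [0.04323407 0.04569509 0.04836822]
False [0.47732903 0.11659386 0.0132788 ] [-0.47738412 -0.34840385 -1.50336464]
{66: (np.float64(0.47931228718340646), np.float64(0.11544273161860216), 0.03293107450008392)} {} [ 0.4590422 -0.0395828  0.036    ]
57.7583
```

View pics/s3.png

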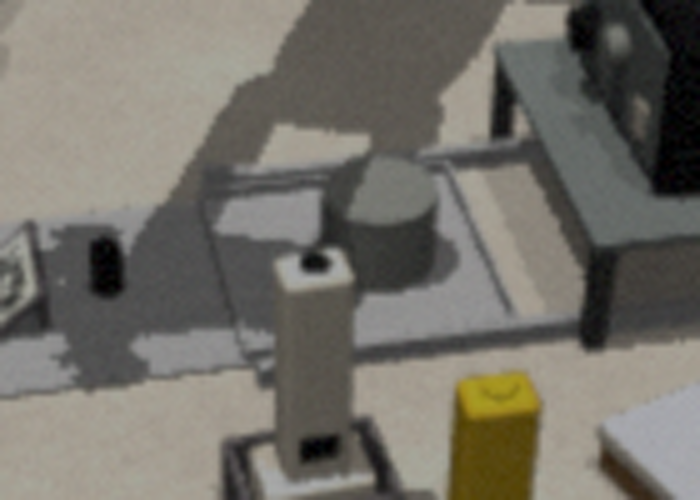

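Cup66 stands upright at crop (380,215) with the stack under it, and the knob is at crop (105,265). I'll push the tray home.

```bash
python3 - <<'E'
from h import *
k=np.array([.458,-.0370,0]); q=quat(np.radians(-7))
r.movep(list(k+[0,0,.12]),q); r.move_gripper(.05)
s=r.move_linear(list(k+[0,0,.013]),rate=.12,f_stop=15); print(s)
r.move_gripper(0,30); p=np.array(r.current_ee_pos()); print(p,r.current_grip_width())
s=r.move_linear(list(p+D*.165),rate=.06,f_stop=30); print(s,r.current_ee_pos(),r.current_ft_force())
p=np.array(r.current_ee_pos())
s=r.move_linear(list(p+D*.028),rate=.03,f_stop=15); e=np.array(r.current_ee_pos()); print(s,e,r.current_ft_force(),"tray x",(e-MOUTH)@D+.145)
r.hold(.3); r.move_gripper(.05); e=r.current_ee_pos(); r.move_linear([e[0],e[1],.14],rate=.2)
r.movep([.35,-.25,.25],quat(np.radians(-40)))
c=cap("top"); print(r.current_time()); 
s=cap("scene")
a=cv2.resize(c["img"][215:315,150:330],(720,400),interpolation=cv2.INTER_CUBIC); save("pics/t4.png",a)
save("pics/s4.png",cv2.resize(s["img"][80:220,280:460],None,fx=4,fy=4,interpolation=cv2.INTER_CUBIC))
E
```

```text
False
[ 0.45822579 -0.03710634  0.01373587] 0.017637043909689884
False [0.47816965 0.12610968 0.01377054] [-1.38928126 -5.12917726  0.81157059]
True [0.47992846 0.14523549 0.01372458] [-1.27363555 -2.59433452  5.12109407] tray x 0.08265126237189746
66.9583
```

View pics/t4.png

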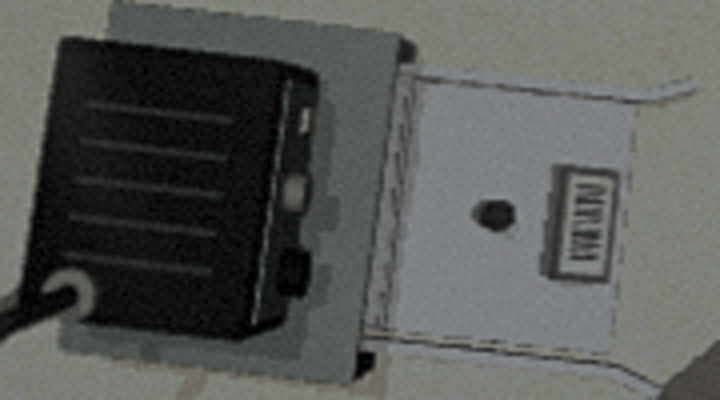

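View pics/s4.png

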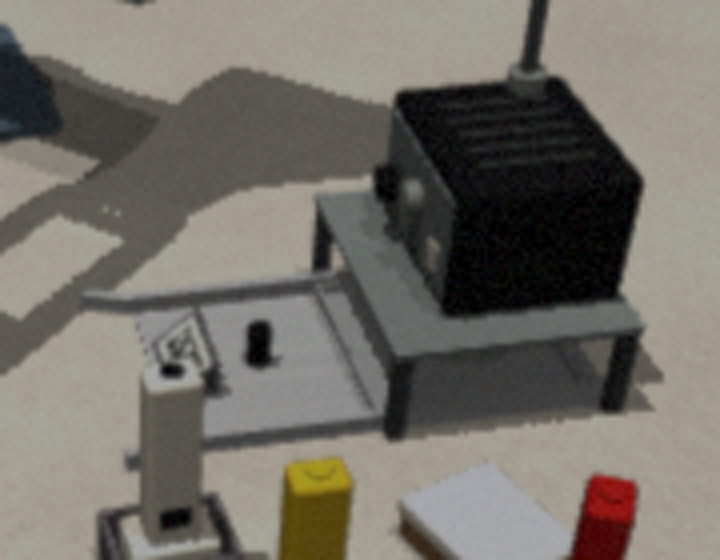

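The tray is home against the stop, and the riser is otherwise unchanged. The scanner is upright in its holder, at crop (170,430) in the scene view. Now I'll do the scan.

```bash
cat >> h.py <<'E'
from scipy.spatial.transform import Rotation as Ro
def scanpose(dist,phi,tilt=40,s=.111):
    n=-np.sin(np.radians(tilt))*D+np.cos(np.radians(tilt))*np.array([0,0,1.])
    L=np.array([.4732,.0906,.02]); z=-n; a=np.array([-D[1],D[0],0]); b=np.cross(z,a)
    y=np.cos(phi)*a+np.sin(phi)*b; x=np.cross(y,z); q=Ro.from_matrix(np.stack([x,y,z],1)).as_quat()
    return list(L+n*(dist+s)),[q[3],q[0],q[1],q[2]]
SC=[.6695,.0110]; SY=np.radians(87.6)
E
python3 - <<'E'
from h import *
for y in (SY,SY-np.pi): 
    for z in (.116,.28):
        j=r.inverse_kinematics(SC+[z],quat(y)); print(np.degrees(y),z,None if j is None else np.round(j,2))
for t in (40,30):
  for ph in np.radians(range(0,360,45)):
    J=[r.inverse_kinematics(*scanpose(d,ph,t)) for d in (.1,.18)]
    print(t,np.degrees(ph).round(),[None if j is None else np.round(j,2) for j in J])
E
```

```text
87.6 0.116 [-0.15  0.56  1.37 -0.    1.21 -1.68]
87.6 0.28 [-0.15  0.46  1.13 -0.    1.55 -1.68]
-92.4 0.116 [-0.15  0.56  1.37 -0.    1.21  1.46]
-92.4 0.28 [-0.15  0.46  1.13 -0.    1.55  1.46]
40 0.0 [array([-0.78,  0.31,  1.82,  0.53,  1.5 ,  2.31]), array([-0.86,  0.28,  1.68,  0.5 ,  1.67,  2.33])]
40 45.0 [array([-0.78,  0.31,  1.82,  0.53,  1.5 ,  3.09]), array([-0.86,  0.28,  1.68,  0.5 ,  1.67,  3.11])]
40 90.0 [array([-0.78,  0.31,  1.82,  0.53,  1.5 , -2.41]), array([-0.86,  0.28,  1.68,  0.5 ,  1.67, -2.39])]
40 135.0 [array([-0.78,  0.31,  1.82,  0.53,  1.5 , -1.62]), array([-0.86,  0.28,  1.68,  0.5 ,  1.67, -1.6 ])]
40 180.0 [array([-0.78,  0.31,  1.82,  0.53,  1.5 , -0.83]), array([-0.86,  0.28,  1.68,  0.5 ,  1.67, -0.82])]
40 225.0 [array([-0.78,  0.31,  1.82,  0.53,  1.5 , -0.05]), array([-0.86,  0.28,  1.68,  0.5 ,  1.67, -0.03])]
40 270.0 [array([-0.78,  0.31,  1.82,  0.53,  1.5 ,  0.74]), array([-0.86,  0.28,  1.68,  0.5 ,  1.67,  0.76])]
40 315.0 [array([-0.78,  0.31,  1.82,  0.53,  1.5 ,  1.52]), array([-0.86,  0.28,  1.68,  0.5 ,  1.67,  1.54])]
30 0.0 [arra
[... 179 characters left out ...]
 1.68,  0.43,  1.61, -3.  ])]
30 90.0 [array([-0.64,  0.2 ,  1.81,  0.45,  1.43, -2.23]), array([-0.71,  0.16,  1.68,  0.43,  1.61, -2.21])]
30 135.0 [array([-0.64,  0.2 ,  1.81,  0.45,  1.43, -1.44]), array([-0.71,  0.16,  1.68,  0.43,  1.61, -1.43])]
30 180.0 [array([-0.64,  0.2 ,  1.81,  0.45,  1.43, -0.65]), array([-0.71,  0.16,  1.68,  0.43,  1.61, -0.64])]
30 225.0 [array([-0.64,  0.2 ,  1.81,  0.45,  1.43,  0.13]), array([-0.71,  0.16,  1.68,  0.43,  1.61,  0.14])]
30 270.0 [array([-0.64,  0.2 ,  1.81,  0.45,  1.43,  0.92]), array([-0.71,  0.16,  1.68,  0.43,  1.61,  0.93])]
30 315.0 [array([-0.64,  0.2 ,  1.81,  0.45,  1.43,  1.7 ]), array([-0.71,  0.16,  1.68,  0.43,  1.61,  1.71])]
```

```bash
python3 - <<'E'
from h import *
q=quat(SY-np.pi)
r.movep(SC+[.28],q); r.move_gripper(.065)
if r.move_linear(SC+[.116],rate=.12,f_stop=12): raise SystemExit("hit %s"%r.current_ee_pos())
r.move_gripper(0,50); print("w",r.current_grip_width(),r.current_grip_force(),r.current_ee_pos())
s=r.move_linear(SC+[.29],rate=.1,f_stop=30); print("lift",s,r.current_ee_pos(),r.current_grip_width(),r.current_ft_force())
r.movep(*scanpose(.18,np.radians(270))); r.move_linear(*scanpose(.10,np.radians(270)),rate=.08)
r.hold(1.5); print(r.current_ee_pos(),r.current_grip_width(),r.current_time())
s=cap("scene"); save("pics/s5.png",cv2.resize(s["img"][60:220,260:460],None,fx=4,fy=4,interpolation=cv2.INTER_CUBIC)[:600])
E
```

```text
w 0.03339278646967513 49.80539560317993 [0.66988511 0.01125021 0.11671323]
lift False [0.66924244 0.011013   0.28919246] 0.033393104916900763 [ 0.49341158  0.7414027  -1.07694252]
[ 0.45667744 -0.04400492  0.18164299] 0.03372573426252979 76.275
```

View pics/s5.png

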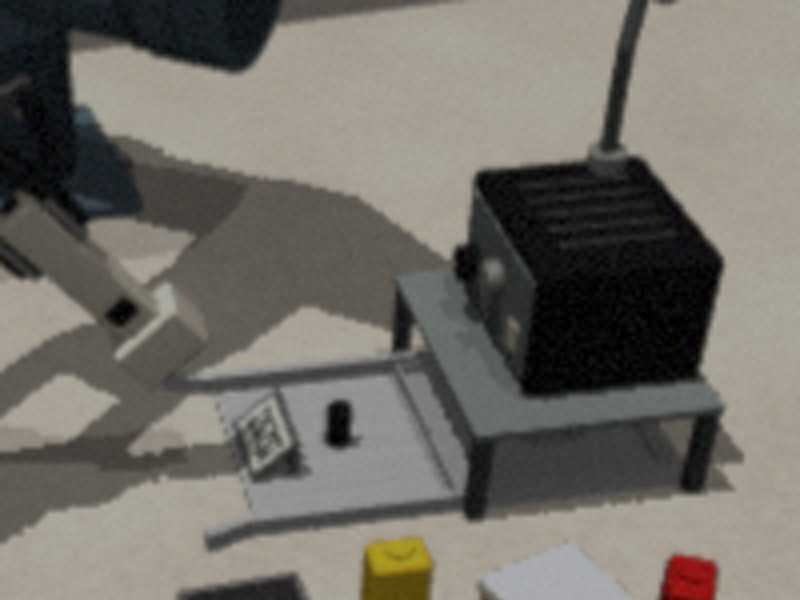

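The scanner's axis, from about (30,220) to (165,340), runs on to the label's middle at (265,430). Next I'll return it.

```bash
python3 - <<'E'
from h import *
q=quat(SY-np.pi)
r.move_linear(*scanpose(.18,np.radians(270)),rate=.08); r.movep(SC+[.29],q); r.hold(.3)
s=r.move_linear(SC+[.165],rate=.1,f_stop=12); print(s,r.current_ee_pos())
s=r.move_linear(SC+[.117],rate=.04,f_stop=10); print(s,r.current_ee_pos(),r.current_ft_force())
if r.current_ee_pos()[2]<.122:
    r.move_gripper(.065); r.move_linear(SC+[.29],rate=.15)
    r.movep([.35,-.3,.28],quat(np.radians(-60))); r.hold(.5)
    s=cap("scene"); c=cap("top"); P=cloud(c)
    a=s["img"][130:310,260:500]; b=c["img"][85:325,140:460]
    save("pics/e.png",np.vstack([cv2.resize(a,(480,300)),cv2.resize(b,(480,300))])[:600])
    m=(abs(P[...,0]-.67)<.03)&(abs(P[...,1]-.01)<.03)&(P[...,2]>.14); print("scan top",np.nanmedian(P[m],0))
    print("knob box",np.round([pt(c,u,v) for u,v in((347,154),(361,176),(249,176))],3))
print(r.current_time())
E
```

```text
False [0.66998846 0.01093554 0.16589512]
False [0.66972102 0.0109775  0.11735939] [ 0.01554594  0.45505395 -0.43640131]
scan top [0.66833001 0.01124157 0.16224714]
knob box [[ 0.761 -0.041  0.055]
 [ 0.704 -0.074  0.056]
 [ 0.712  0.205  0.034]]
85.4667
```

View pics/e.png

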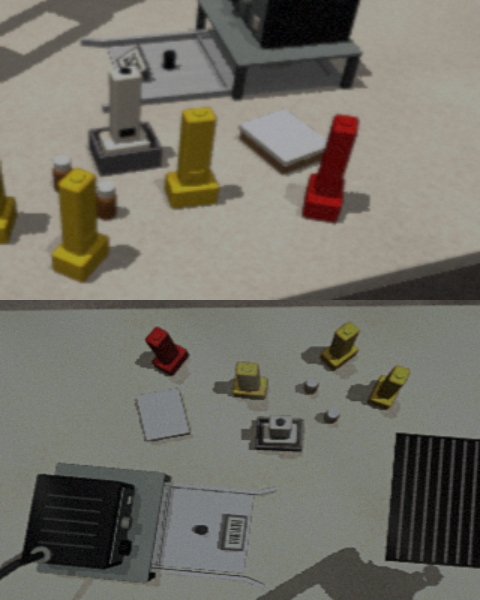

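The scanner is upright in its holder at (125,115), the tray is home, and the vials and box are in place. Handing in.

```bash
python3 -c "
from rig import r
print(r.hand_in())"
```

```text
the job is handed in; nothing more can be done
None
```

I handed the job in at about 85 s of robot time, with no verdict returned: all four cups were nested on the deck before the tray went home, the scanner was held on the label for 1.5 s and is back in its holder, and the vials and box are in place. I could not see the cups under the riser after closing the tray.

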